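Reverse the marking insert and hang up its guard

ROBOT

A 6-joint arm with a two-finger parallel gripper is mounted at the origin on the work surface. World frame = base frame: x ahead of the robot, y to its left, z up, the work surface at z = 0. Lengths are in mm, angles in rad, forces in N, time in s.
With the tool pointing down it reaches from about 350 to 725 mm from the base axis. Payload 4.3 kg.
Tool frame: the origin (TCP) lies at the centre of the arm's flange, where the gripper is bolted on; the fingertips stand 173 mm ahead of it and the grasp point (between the pads) lies 155 mm ahead of it; z points along the fingers, y is the line along which they close (so a half turn about z gives the same grasp; the last joint's range is limited). The gripper opens to 85 mm and grips with 20 to 120 N. Pads are 22 mm wide; open, the fingers measure 114 mm over their backs; the gripper's body (76 mm by 85 mm) begins 54 mm behind the grasp point. The pads swing forward as they close: fully open they stand 13 mm farther back than shut.
Start: joints at [1.214, 0.377, 0.081, 1.274, 0, 1.46], TCP at [140.473, 557.598, 404.729] pointing down, gripper open.
Joint ranges: [-2.72, 2.72], [-0.84, 1.66], [-1.02, 1.22], [-1.77, 2.12], [-1.37, 1.28], [-3.14, 3.14]. Speed limits (rad/s): [2.57, 2.57, 3.14, 3.14, 3.14, 3.14].

INTERFACE

Orientations are given as a unit quaternion [w, x, y, z].
In Python, from plant import robot gives the robot as it stands.
- The arm moves only by the tool apply_moves, never from a script. Its arguments are lists of equal length, an entry for each row: "linear": the shift along the tool's x, y, z in cm, a list of three; "rot": the turn, a rotation vector about the tool's x, y, z in degrees, a list of three; "jaw": the finger opening in cm, from 0 to 8.54. A call has 1 to 12 rows; each row shifts and turns the commanded pose from where the row before left it, along the tool's axes as they then stand; what a row does not reach is not made up. A row lasts 1/12 s, in which the tool goes at most 41.7 mm and 7.16 degrees, less where a joint would pass 70% of its speed; a pose out of reach is approached as far as the arm can. A call is refused whole if a number of a shift passes 4.17 or a number of a turn 7.16, either way. A call with a gripper value outside its range is refused whole. The fingers move at their own pace and stop on an object; the grip force is fixed at half the most. Time passes only in rows, so rows that do not move let the fingers close. It gives the time, the measured TCP pose, the force, the opening and the grip force at its end, in the units of the state.
- robot.get_obs(): the state, without advancing time (a new reading comes with each control period).
- robot.read_camera(name): name is "scene" or "top" or "wrist"; returns a dict with "color" (400x640x3 uint8, blue, green, red), "vfov" (degrees; the focal length in pixels is half the picture's height over the tangent of half this angle, whatever the lens; pixels are square), "cx", "cy" (the principal point, pixels), "cam_to_world" (4x4, takes a point from camera to world coordinates). Camera axes: x right, y down, z forward; pixel columns grow to the right and rows downward; lengths in mm; the calibration is good to about 2 mm. A picture is of the moment at which its call begins. There is no depth.
- robot.finish_job(): hands the job in; it is judged then, once.
The state is a dict: "t": time; "joints": joint angles; "qvel": joint speeds; "effort": joint torques, N m; "position": TCP position; "tool_rot": TCP orientation; "ft_force": force on the tool from outside, world axes, zero at the start; "moment": the same for the moment, N m; "gripper_width": finger opening in mm; "grasp_force": force on a finger pad.
Only numpy, scipy, OpenCV 4.12 (cv2) and the standard library are available. Lean on these libraries where they do the work, as an engineer would, in place of code of your own. Each camera call takes 0.05 s, during which the arm holds its last target. There are 200 camera calls.

TASK

Lift the metal guard off the marking insert by its handle and hang it by that handle on both prongs of the twin-hook stand. Then draw the double-ended insert out of its holder, lay it down on the rubber mat and let go, take it again the other way round and push it fully home so that its cone point faces out and its flat blade is inside. Leave the other things on the bench where they are.

Things in the scene. Friction and masses are not known exactly. Their poses are not given: they have to be found in the camera images.
- holder: Fixed steel block 90 mm long (x), 60 wide (y), 75 high, on a green foot plate 130 wide, 12 high (x -43 to 57). Origin: underside centre, on the bench. -x is the way out. Socket: level square hole along x, 21 x 21 mm, 80 deep, axis 45 mm up; the mouth in the -x face is bevelled over 5 mm to 27 mm wide.
- holder_mouth (a point): Centre of the socket's mouth, on the socket's axis, 45 mm from the holder's origin towards -x, 45 mm up.
- holder_seat (a point): Where the inner end of the insert's axis lies when the insert is fully home: the bottom of the socket, 80 mm in from the mouth, 43.5 mm up (the insert rests on the hole's lower face with 3 mm play above).
- insert: Steel marking insert, 136 mm long, about 0.24 kg: square bar 18 x 18 x 104 mm, a 16 mm cone point at +x, a 16 mm flat blade (14 wide in y, 5 thick in z) at -x. Origin: its middle, on the axis. At the start it lies fully home and loose in the socket, blade out, 56 mm standing out of the mouth, of which 40 mm is square bar (this part must go inside later).
- insert_point (a point): Tip of the insert's cone point (68 mm from the origin along +x).
- insert_blade (a point): Edge of the insert's flat blade (68 mm from the origin along -x).
- guard: Loose aluminium hood, about 0.17 kg, 126 mm long (x), 45 wide (y), top 65 mm up, walls 3 mm, open below and at its +x end, 4 to 7 mm from the holder. It stands on the bench over the insert; lift it straight up. On top a bail handle of 10 mm round steel: bar along x, axis 110 mm up, its two legs 116 mm apart, 40 mm free under the bar. Origin: underside centre.
- guard_bar (a point): Middle of the guard's handle bar, on its axis.
- hook_stand: Fixed green stand with two steel prongs along its -x, at y = -30 and +30 mm, 8 mm thick, axes 200 mm up, level from a plate at x = 80 (top 213 mm up) to x = -22, then turned up to x = -30, top 217 mm up. Post behind the plate, x = 85 to 105; foot plate 12 high, x 40 to 130. Origin: on the bench. A bar hung across both prongs along y has its axis 209 mm up.
- hook_saddle (a point): Midway between the prongs at the height of their axes (x = +20 mm, z = 200 mm in the stand's frame): a good place to hang a bar across.
- mat: Black rubber mat, fixed, 180 x 180 mm, 4 mm thick. Origin: centre of its underside, on the bench.
- glue_bottle: Bystander to leave alone: white glue bottle, 64 mm across, 170 mm tall. Origin at the centre of its underside.
- screw_jar: Bystander to leave alone: clear jar with a steel cap, 72 mm across, 90 mm tall. Origin at the centre of its underside.
- tape_roll: Bystander to leave alone: flat roll of yellow tape, 90 mm across, 24 mm tall. Origin at the centre of its underside.
- offcut: Bystander to leave alone: pale wood offcut, 50 x 90 x 20 mm. Origin at the centre of its underside.
- screwdriver: Bystander to leave alone: screwdriver with a black handle, 200 mm long, lying. Origin at its middle, on the bench.
- hammer: Bystander to leave alone: hammer, 260 mm long, lying. Origin at its middle, on the bench.
- mug: Bystander to leave alone: white mug, 80 mm across, 95 mm tall. Origin at the centre of its underside.
Mind the look-alikes: they are no part of the job. What is shaped like the holder but red is not meant. Several things look just like the guard: the one meant starts farthest to the robot's left.

How it is judged:
By the outcome, as a careful person would: the job done as asked, in the order asked, and still so for the second after the job is handed in, with the robot touching nothing.
It also fails if it takes over 72 s, if anything falls off the work surface, if the arm or the gripper's body presses on something with over 40 N, if the wrist force passes 120 N, or if a joint passes its speed limit or range.

## Working session

There is one attempt and no reset: what is moved stays moved. The work goes in short steps, Python scripts to look and compute and a tool call to move; the robot and the scene stay as the last step left them, time stands still between calls to the robot, and variables do not carry over. Pictures are saved under pics/ and viewed, at most 10 in all, crops included, and the job is handed in when it is done.

Besides the shell and the picture viewer there is one more tool, called after ">>>" as name(argument=value, ...), one argument or row to a line, values as JSON. apply_moves: Moves the arm, as the interface text tells. Its arguments: {"type":"object","properties":{"linear":{"type":"array","items":{"type":"array","items":{"type":"number"}}},"rot":{"type":"array","items":{"type":"array","items":{"type":"number"}}},"jaw":{"type":"array","items":{"type":"number"}}},"required":["linear","rot","jaw"]}

```bash
ls; mkdir -p pics; cat > h.py <<'E'
import numpy as np, cv2
from plant import robot
def cam(n,f=None):
    c=robot.read_camera(n)
    if f: cv2.imwrite('pics/'+f,c['color'])
    return c
def ray(c,u,v):
    f=200/np.tan(np.radians(c['vfov'])/2)
    T=np.array(c['cam_to_world']);d=T[:3,:3]@np.array([(u-c['cx'])/f,(v-c['cy'])/f,1])
    return T[:3,3],d
def atz(c,u,v,z):
    o,d=ray(c,u,v);return o+d*(z-o[2])/d[2]
def proj(c,p):
    f=200/np.tan(np.radians(c['vfov'])/2)
    T=np.array(c['cam_to_world']);q=T[:3,:3].T@(np.array(p)-T[:3,3])
    return q[0]/q[2]*f+c['cx'],q[1]/q[2]*f+c['cy']
E
python3 - <<'E'
from h import *
import pickle
cs={}
for n in ('scene','top'):
    c=cam(n,n+'1.png');cs[n]=c
    print(n,c['vfov'],c['cx'],c['cy'],np.round(c['cam_to_world'],2).tolist(),[k for k in c])
pickle.dump(cs,open('c1.pkl','wb'))
print(robot.get_obs())
E
```

```text
pics
scene 43.98668192969349 318.37978474577335 201.1438013453473 [[-0.47, 0.56, -0.68, 1633.97], [0.88, 0.31, -0.35, 489.45], [0.02, -0.77, -0.64, 1147.2], [0.0, 0.0, 0.0, 1.0]] ['color', 'vfov', 'cx', 'cy', 'cam_to_world']
top 49.72339522229536 321.61158282659966 196.33978539663673 [[-0.03, -1.0, 0.07, 426.24], [-1.0, 0.03, 0.02, -95.51], [-0.02, -0.07, -1.0, 1508.76], [0.0, 0.0, 0.0, 1.0]] ['color', 'vfov', 'cx', 'cy', 'cam_to_world']
{'t': 0.1, 'joints': array([1.21370955e+00, 3.78006059e-01, 7.97624891e-02, 1.27440805e+00,
       4.48561584e-05, 1.46049670e+00]), 'qvel': array([ 0.0002886 , -0.00300327,  0.00090955,  0.00026751, -0.00027344,
        0.00093139]), 'effort': array([ 1.23988637e-03, -4.64693069e+01,  2.70582283e+01,  1.20774817e-02,
       -1.09599025e-04, -3.20505755e-06]), 'position': array([140.35906253, 557.32606185, 403.8460092 ]), 'tool_rot': array([-2.36634997e-04,  1.23080649e-01,  9.92396238e-01, -8.97236043e-04]), 'ft_force': array([-0.43902941,  0.19254997,  0.04073575]), 'moment': array([ 0.03277602,  0.01931829, -0.02605924]), 'grasp_force': 0.0, 'gripper_width': 85.6040338167473}
```

View pics/scene1.png

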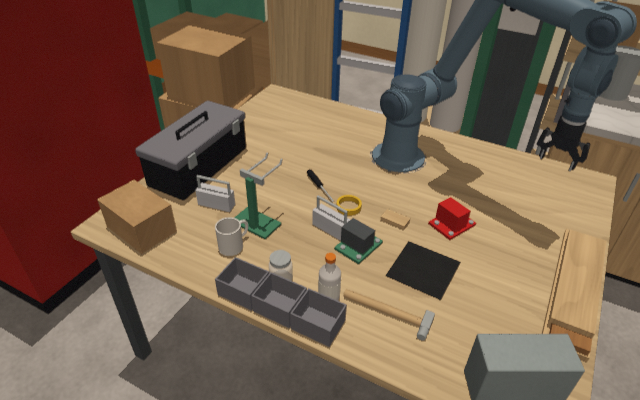

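View pics/top1.png

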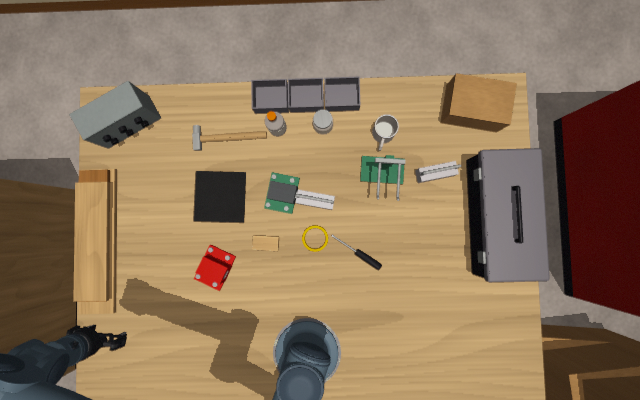

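The scene picture shows a green holder at (358,240) with a guard against it at (330,218), a second guard at (215,193), a red holder at (452,217), the stand at (255,200) and the mat at (424,269). In the top picture the candidates are:
- **Guards:** (315,200), beside the green holder, and (438,171). Left in this picture is +y, so (315,200) is farthest to the robot's left and is the one meant.
- **Holders:** green at (282,194); the red one at (215,267) is not meant.

Next is a close crop.

```bash
python3 - <<'E'
import cv2
a=cv2.imread('pics/top1.png');
cv2.imwrite('pics/topcrop.png',cv2.resize(a[145:225,255:415],None,fx=5,fy=5,interpolation=cv2.INTER_CUBIC))
b=cv2.imread('pics/scene1.png')
cv2.imwrite('pics/scenecrop.png',cv2.resize(b[145:265,225:385],None,fx=5,fy=5,interpolation=cv2.INTER_CUBIC))
E
```

```text
(no output)
```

View pics/topcrop.png

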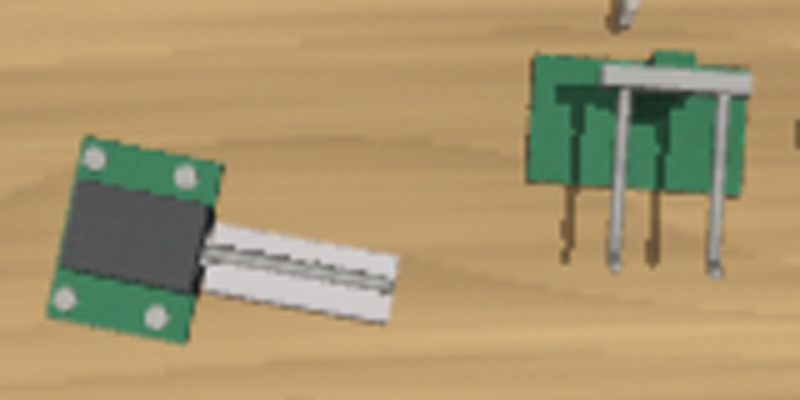

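View pics/scenecrop.png

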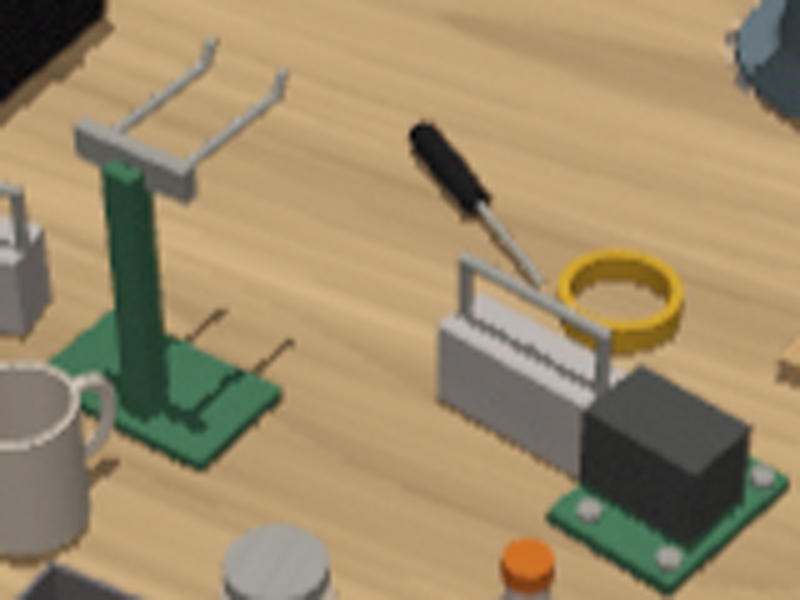

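The crops confirm it: the white guard with its bail handle runs from the green holder's mouth, with the bar from (205,252) to (392,286) in the top crop. The stand's prong tips are at (614,268) and (714,272).

```bash
python3 - <<'E'
from h import *
import pickle
cs=pickle.load(open('c1.pkl','rb'));c=cs['top'];s=cs['scene']
g=lambda u,v,z:atz(c,(u+.5)/5-.5+255,(v+.5)/5-.5+145,z)[:2].round(1)
def show(n,pts,z):
    P=[g(u,v,z) for u,v in pts];print(n,[p.tolist() for p in P],'sides',[round(float(np.linalg.norm(P[i]-P[i-1])),1) for i in range(len(P))],'mean',np.mean(P,0).round(1))
    return P
show('foot',[(88,136),(223,163),(187,342),(47,318)],12)
show('blocktop',[(80,180),(213,208),(193,293),(62,268)],75)
show('guardtop',[(215,222),(400,253),(387,323),(203,292)],65)
show('bar',[(205,252),(392,286)],112)
show('plate',[(602,68),(752,75),(748,97),(600,85)],213)
show('tips',[(614,268),(714,272)],217)
show('prongroot',[(626,92),(723,97)],203)
show('sfoot',[(535,52),(527,183),(742,195)],12)
print('mat',[atz(c,u,v,4).round(1)[:2].tolist() for u,v in [(195,171),(246,171),(245,222),(194,221)]])
# scene checks
k=lambda u,v,z:atz(s,(u+.5)/5-.5+225,(v+.5)/5-.5+145,z)[:2].round(1).tolist()
print('scene tips',k(212,42,217),k(284,73,217),'bar ends',k(466,260,112),k(603,336,112))
print('blocktop',[k(u,v,75) for u,v in [(643,370),(748,430),(693,468),(584,408)]])
E
```

```text
foot [[620.8, 105.2], [599.2, 11.1], [474.9, 38.8], [494.2, 136.0]] sides [130.3, 96.5, 127.3, 99.1] mean [547.3  72.8]
blocktop [[583.2, 102.6], [561.9, 13.9], [505.4, 28.5], [524.4, 115.7]] sides [60.2, 91.2, 58.4, 89.2] mean [543.7  65.2]
guardtop [[553.4, 13.5], [529.2, -110.2], [482.5, -100.2], [506.5, 22.6]] sides [47.8, 126.0, 47.8, 125.1] mean [517.9 -43.6]
bar [[529.9, 16.9], [504.5, -104.0]] sides [123.5, 123.5] mean [517.2 -43.6]
plate [[627.3, -233.7], [620.5, -323.7], [607.2, -320.8], [617.0, -232.1]] sides [10.4, 90.3, 13.6, 89.2] mean [ 618.  -277.6]
tips [[505.9, -236.3], [501.9, -295.8]] sides [59.6, 59.6] mean [ 503.9 -266. ]
prongroot [[613.8, -248.8], [609.0, -307.4]] sides [58.8, 58.8] mean [ 611.4 -278.1]
sfoot [[671.1, -208.8], [579.4, -200.3], [566.9, -349.0]] sides [174.7, 92.1, 149.2] mean [ 605.8 -252.7]
mat [[632.4, 379.6], [627.3, 198.8], [448.0, 204.6], [456.1, 384.0]]
scene tips [503.9, -292.4] [510.9, -232.2] bar ends [508.7, -96.6] [533.4, 15.9]
blocktop [[511.7, 36.5], [531.0, 118.9], [579.6, 102.6], [563.3, 19.0]]
```

>>> apply_moves(
  linear=[
    [-2.56,-2.46,0.3],
    [-2.56,-2.46,0.3],
    [-2.56,-2.46,0.3],
    [-2.56,-2.46,0.3],
    [-2.56,-2.46,0.3],
    [-2.56,-2.46,0.3],
    [-2.56,-2.46,0.3],
    [-2.56,-2.46,0.3],
    [-2.56,-2.46,0.3],
    [-2.56,-2.46,0.3],
    [-2.56,-2.46,0.3],
    [-2.56,-2.46,0.3],
  ],
  rot=[
    [0,0,0],
    [0,0,0],
    [0,0,0],
    [0,0,0],
    [0,0,0],
    [0,0,0],
    [0,0,0],
    [0,0,0],
    [0,0,0],
    [0,0,0],
    [0,0,0],
    [0,0,0],
  ],
  jaw=[8.5,8.5,8.5,8.5,8.5,8.5,8.5,8.5,8.5,8.5,8.5,8.5],
)

```text
t: 1.1
position: [366.5, 194.6, 368.4]
tool_rot: [-0.0, 0.123, 0.992, -0.0]
ft_force: [1.2, 0.1, -0.7]
gripper_width: 85.0
grasp_force: 0.0
```

>>> apply_moves(
  linear=[
    [-2.56,-2.46,0],
    [-2.56,-2.46,0],
    [-2.56,-2.46,0],
    [-2.56,-2.46,0],
    [-2.56,-2.46,0],
    [-2.56,-2.46,0],
    [-2.56,-2.46,0],
    [-2.56,-2.46,0],
  ],
  rot=[
    [0,0,0],
    [0,0,0],
    [0,0,0],
    [0,0,0],
    [0,0,0],
    [0,0,0],
    [0,0,0],
    [0,0,0],
  ],
  jaw=[8.5,8.5,8.5,8.5,8.5,8.5,8.5,8.5],
)

```text
t: 1.77
position: [517.2, -46.3, 368.3]
tool_rot: [-0.0, 0.123, 0.992, 0.0]
ft_force: [-0.1, 0.6, -0.1]
gripper_width: 85.0
grasp_force: 0.0
```

>>> apply_moves(
  linear=[
    [0,0,0],
    [0,0,0],
    [0,0,0],
    [0,0,0],
    [0,0,0],
    [0,0,0],
    [0,0,0],
    [0,0,0],
    [0,0,0],
    [0,0,0],
    [0,0,0],
    [0,0,0],
  ],
  rot=[
    [0,0,7],
    [0,0,7],
    [0,0,7],
    [0,0,7],
    [0,0,7],
    [0,0,7],
    [0,0,7],
    [0,0,7],
    [0,0,7],
    [0,0,7],
    [0,0,7],
    [0,0,7],
  ],
  jaw=[8.5,8.5,8.5,8.5,8.5,8.5,8.5,8.5,8.5,8.5,8.5,8.5],
)

```text
t: 2.77
position: [516.5, -44.5, 368.2]
tool_rot: [-0.0, 0.757, 0.653, -0.0]
ft_force: [-0.1, 0.3, 0.1]
gripper_width: 85.1
grasp_force: 0.0
```

```bash
cat >> h.py <<'E'
from scipy.spatial.transform import Rotation as R
def st():
    o=robot.get_obs();q=o['tool_rot'];r=R.from_quat([q[1],q[2],q[3],q[0]])
    m=r.as_matrix();print('t',round(o['t'],2),'pos',o['position'].round(1),'yawy',round(float(np.degrees(np.arctan2(m[1,1],m[0,1]))),2),'z',m[:,2].round(4),'w',round(o['gripper_width'],1),'gf',round(o['grasp_force'],1),'F',o['ft_force'].round(1))
    return o,r
def go(p,yaw):
    "shift (tool axes, before rotation; after rotation) in cm and rotvec deg for tool-down pose"
    o,r=st();d=(np.array(p)-o['position'])/10
    y=np.radians(yaw);Y=[np.cos(y),np.sin(y),0];Z=[0,0,-1];m=np.array([np.cross(Y,Z),Y,Z]).T
    print('before',r.inv().apply(d).round(2),'rot',np.degrees((r.inv()*R.from_matrix(m)).as_rotvec()).round(2),'after',(m.T@d).round(2))
E
python3 - <<'E'
from h import *
import pickle
go((517.5,-43.6,300),-12)
c=cam('wrist','w1.png');pickle.dump(c,open('w1.pkl','wb'))
for p in [(517.5,-43.6,110),(529.5,13.2,110),(505.5,-100.3,110),(535.7,22.5,45)]: print(np.round(proj(c,p)))
print(robot.get_obs()['joints'].round(2))
E
```

```text
t 2.77 pos [516.5 -44.5 368.2] yawy -8.49 z [-1.1e-03  3.0e-04 -1.0e+00] w 85.1 gf 0.0 F [-0.1  0.3  0.1]
before [0.11 0.09 6.82] rot [-0.06 -0.01  3.51] after [0.11 0.08 6.82]
[320. 197.]
[324. 118.]
[315. 266.]
[329. 104.]
[-0.21  0.28 -0.16  1.14  0.    1.51]
```

View pics/w1.png

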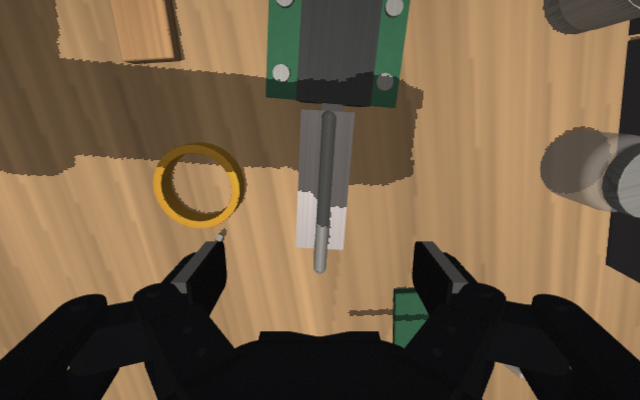

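The wrist picture shows the bar from (328,113) to (320,270), about 4 px right of the prediction, with the holder mouth near (331,104). I'll work out where that puts them.

```bash
python3 - <<'E'
from h import *
import pickle
c=pickle.load(open('w1.pkl','rb'))
a,b=atz(c,328.3,113,112),atz(c,320,270,112);print(a,b,np.linalg.norm(a-b),(a+b)/2,np.degrees(np.arctan2(*(a-b)[1::-1])))
P=[atz(c,u,v,z)[:2].round(1).tolist() for u,v,z in [(301,110,65),(354,112,65),(343,249,65),(297,247,65),(267,97,12),(397,107,12)]];print(P)
E
```

```text
[532.5834962   16.12492511 112.        ] [ 508.92868076 -103.39191043  112.        ] 121.83523410710372 [520.75608848 -43.63349266 112.        ] 78.80468478560024
[[511.4, 21.0], [555.3, 12.8], [530.0, -110.5], [487.3, -102.0], [477.1, 38.5], [604.0, 9.8]]
```

>>> apply_moves(
  linear=[
    [0.19,0.32,0],
    [0,0,2],
    [0,0,2],
    [0,0,2],
    [0,0,2],
    [0,0,1.5],
    [0,0,0.7],
    [0,0,0],
    [0,0,0],
  ],
  rot=[
    [0,0,3.1],
    [0,0,0],
    [0,0,0],
    [0,0,0],
    [0,0,0],
    [0,0,0],
    [0,0,0],
    [0,0,0],
    [0,0,0],
  ],
  jaw=[8.5,8.5,8.5,8.5,8.5,8.5,8.5,5,3],
)

```text
t: 3.57
position: [520.1, -43.1, 266.8]
tool_rot: [-0.0, 0.773, 0.635, -0.0]
ft_force: [0.4, -0.2, 0.0]
gripper_width: 63.5
grasp_force: 0.0
```

>>> apply_moves(
  linear=[
    [0,0,0],
    [0,0,0],
    [0,0,0],
    [0,0,0],
    [0,0,0],
    [0,0,0],
  ],
  rot=[
    [0,0,0],
    [0,0,0],
    [0,0,0],
    [0,0,0],
    [0,0,0],
    [0,0,0],
  ],
  jaw=[2,0,0,0,0,0],
)

```text
t: 4.07
position: [520.5, -43.2, 267.5]
tool_rot: [0.001, 0.773, 0.634, 0.0]
ft_force: [-1.0, -0.2, 5.1]
gripper_width: 7.9
grasp_force: 58.6
```

>>> apply_moves(
  linear=[
    [0,0,-0.5],
    [0,0,-1],
    [0,0,-1.5],
    [0,0,-1.5],
    [0,0,-1.5],
    [0,0,-1.5],
    [0,0,-1.5],
    [0,0,-1.5],
    [0,0,-1],
    [0,0,-0.5],
    [0,0,0],
    [0,0,0],
  ],
  rot=[
    [0,0,0],
    [0,0,0],
    [0,0,0],
    [0,0,0],
    [0,0,0],
    [0,0,0],
    [0,0,0],
    [0,0,0],
    [0,0,0],
    [0,0,0],
    [0,0,0],
    [0,0,0],
  ],
  jaw=[0,0,0,0,0,0,0,0,0,0,0,0],
)

```text
t: 5.07
position: [520.1, -43.1, 386.4]
tool_rot: [-0.0, 0.773, 0.634, -0.0]
ft_force: [-0.0, 0.8, -1.8]
gripper_width: 8.1
grasp_force: 58.7
```

```bash
python3 - <<'E'
from h import *
go((472,-263,388),-5.3)
cam('wrist','w2.png');c=cam('scene');cv2.imwrite('pics/s2.png',cv2.resize(c['color'][120:280,210:400],None,fx=3.5,fy=3.5,interpolation=cv2.INTER_CUBIC))
E
```

```text
t 5.07 pos [520.1 -43.1 386.4] yawy -11.24 z [-3.e-04  2.e-04 -1.e+00] w 8.1 gf 58.7 F [-0.   0.8 -1.8]
before [-22.5   -0.43  -0.16] rot [-0.02 -0.01 -5.94] after [-22.34  -2.76  -0.16]
```

View pics/s2.png

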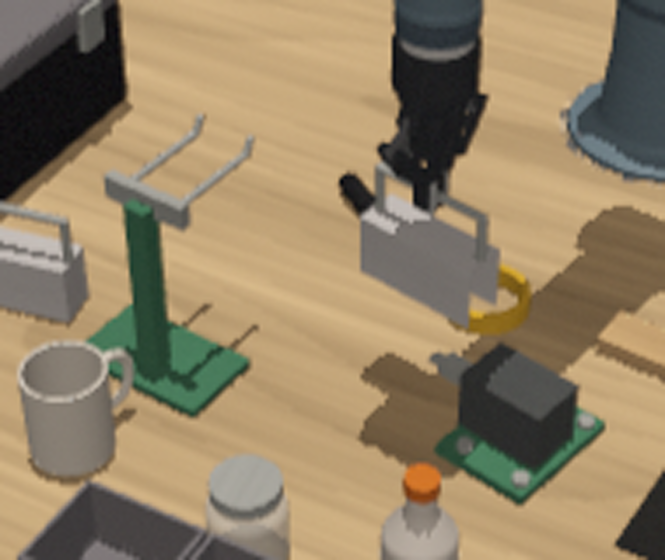

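The guard hangs level in the jaws at (430,250) in the crop and the insert is exposed at (450,368). The next move takes it in front of the prongs.

>>> apply_moves(
  linear=[
    [-2,-0.05,-0.02],
    [-2.6,-0.05,-0.02],
    [-3,-0.05,-0.02],
    [-3,-0.05,-0.02],
    [-3,-0.05,-0.02],
    [-3,-0.05,-0.02],
    [-2.6,-0.05,-0.02],
    [-2,-0.05,-0.02],
    [-1.3,-0.03,0],
    [0,0,0],
    [0,0,0],
    [0,0,0],
  ],
  rot=[
    [0,0,0],
    [0,0,0],
    [0,0,0],
    [0,0,0],
    [0,0,0],
    [0,0,0],
    [0,0,0],
    [0,0,0],
    [0,0,0],
    [0,0,-3],
    [0,0,-2.9],
    [0,0,0],
  ],
  jaw=[0,0,0,0,0,0,0,0,0,0,0,0],
)

```text
t: 6.17
position: [471.9, -262.9, 387.4]
tool_rot: [-0.001, 0.739, 0.674, 0.0]
ft_force: [-0.0, -1.0, -3.0]
gripper_width: 8.0
grasp_force: 58.6
```

```bash
python3 - <<'E'
from h import *
go((555.5,-270,388),-5.3)
c=cam('wrist');cv2.imwrite('pics/w3.png',c['color'])
import pickle;pickle.dump(c,open('w3.pkl','wb'))
E
```

```text
t 6.17 pos [ 471.9 -262.9  387.4] yawy -5.31 z [-0.0012  0.0014 -1.    ] w 8.0 gf 58.6 F [-0. -1. -3.]
before [ 0.07  8.39 -0.07] rot [-0.08 -0.07 -0.01] after [ 0.07  8.39 -0.06]
```

View pics/w3.png

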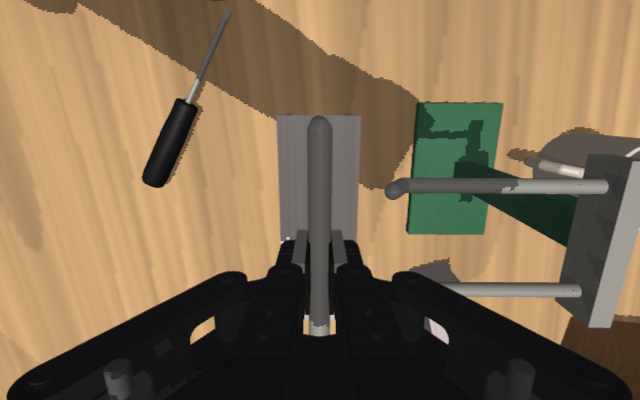

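```bash
python3 - <<'E'
from h import *
import pickle
c=pickle.load(open('w3.pkl','rb'))
for u,v,z in [(392,189,217),(440,187,200),(605,187,200),(578,291,200),(500,289,200),(319,117,236)]: print(atz(c,u,v,z).round(1))
E
```

```text
[ 508.6 -236.4  217. ]
[ 537.  -242.4  200. ]
[ 621.9 -250.3  200. ]
[ 615.4 -310.8  200. ]
[ 571.3 -305.4  200. ]
[ 478.1 -200.6  236. ]
```

The prongs run level at rows 187 and 290, parallel to the tool's y. The first tip is at (392,189), and the bar is clear in front of it. I'll slide in along tool y, then lower.

>>> apply_moves(
  linear=[
    [-0.02,0.8,0],
    [-0.02,1.2,0],
    [-0.02,1.2,0],
    [-0.02,1.2,0],
    [-0.02,1.2,0],
    [-0.02,1.2,0],
    [0,1.2,0],
    [0,0.56,0],
    [0,0,0],
    [0,0,0],
  ],
  rot=[
    [0,0,0.3],
    [0,0,0],
    [0,0,0],
    [0,0,0],
    [0,0,0],
    [0,0,0],
    [0,0,0],
    [0,0,0],
    [0,0,0],
    [0,0,0],
  ],
  jaw=[0,0,0,0,0,0,0,0,0,0],
)

```text
t: 7.05
position: [557.4, -272.2, 387.9]
tool_rot: [-0.0, 0.741, 0.672, -0.0]
ft_force: [0.2, 0.2, -2.2]
gripper_width: 7.9
grasp_force: 58.6
```

>>> apply_moves(
  linear=[
    [0,0,0.5],
    [0,0,0.5],
    [0,0,0.4],
    [0,0,0.3],
    [0,0,0.2],
    [0,0,0.1],
    [0,0,0],
  ],
  rot=[
    [0,0,0],
    [0,0,0],
    [0,0,0],
    [0,0,0],
    [0,0,0],
    [0,0,0],
    [0,0,0],
  ],
  jaw=[0,0,0,0,0,0,0],
)

```text
t: 7.63
position: [557.0, -272.5, 367.9]
tool_rot: [-0.0, 0.741, 0.671, -0.0]
ft_force: [-0.2, 0.5, -1.3]
gripper_width: 7.8
grasp_force: 58.7
```

```bash
python3 - <<'E'
from h import *
st()
a=cam('wrist')['color'][80:];c=cam('scene')['color'][120:280,180:380]
b=cv2.resize(c,(400,320),interpolation=cv2.INTER_CUBIC)
cv2.imwrite('pics/hang.png',np.hstack([cv2.resize(a,(400,200)),np.zeros((200,1,3),np.uint8)])) if 0 else cv2.imwrite('pics/hang.png',np.vstack([cv2.resize(a,(480,240)),cv2.resize(b,(480,360))[:]]))
E
```

```text
t 7.63 pos [ 557.  -272.5  367.9] yawy -5.65 z [-5.e-04  4.e-04 -1.e+00] w 7.8 gf 58.7 F [-0.2  0.5 -1.3]
```

View pics/hang.png

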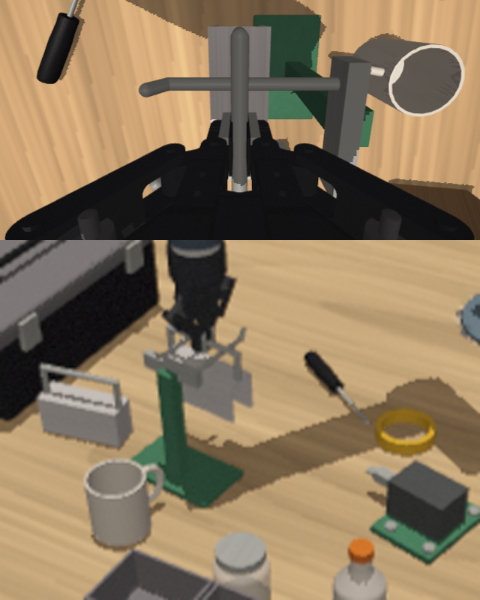

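The bar lies across the prong at (240,85) in the wrist part, and the other prong is hidden by the gripper. There's about 2 mm left before it rests, so I'll lower gently.

>>> apply_moves(
  linear=[
    [0,0,0.1],
    [0,0,0.1],
    [0,0,0.1],
    [0,0,0],
  ],
  rot=[
    [0,0,0],
    [0,0,0],
    [0,0,0],
    [0,0,0],
  ],
  jaw=[0,0,0,0],
)

```text
t: 8.07
position: [557.3, -272.6, 366.1]
tool_rot: [0.001, 0.741, 0.671, 0.0]
ft_force: [-1.5, -0.2, 1.7]
gripper_width: 8.1
grasp_force: 59.2
```

>>> apply_moves(
  linear=[
    [0,0,0],
    [0,0,0],
    [0,0,0],
    [0,0,0],
    [0,0,0],
    [0,0,0],
  ],
  rot=[
    [0,0,0],
    [0,0,0],
    [0,0,0],
    [0,0,0],
    [0,0,0],
    [0,0,0],
  ],
  jaw=[1.5,2.0,3.0,3.5,3.5,3.5],
)

```text
t: 8.57
position: [557.2, -272.6, 365.2]
tool_rot: [-0.0, 0.741, 0.671, 0.0]
ft_force: [-0.1, -0.5, -0.3]
gripper_width: 35.1
grasp_force: 0.0
```

>>> apply_moves(
  linear=[
    [0,0,-0.5],
    [0,0,-1],
    [0,0,-1.5],
    [0,0,-2],
    [0,0,-2],
    [0,0,-2],
    [0,0,-1],
  ],
  rot=[
    [0,0,0],
    [0,0,0],
    [0,0,0],
    [0,0,0],
    [0,0,0],
    [0,0,0],
    [0,0,0],
  ],
  jaw=[3.5,3.5,3.5,3.5,4,6,8.5],
)

```text
t: 9.15
position: [557.2, -272.6, 469.3]
tool_rot: [0.002, 0.741, 0.671, 0.001]
ft_force: [0.6, 0.2, -0.1]
gripper_width: 63.2
grasp_force: 0.0
```

```bash
python3 - <<'E'
from h import *
go((530.3,-2,466),-11.5)
a=cam('wrist')['color'];c=cam('scene')['color'][120:270,190:350]
cv2.imwrite('pics/hang2.png',np.vstack([cv2.resize(a,(384,240)),cv2.resize(c,(384,360),interpolation=cv2.INTER_CUBIC)]))
E
```

```text
t 9.15 pos [ 557.2 -272.6  469.3] yawy -5.64 z [ 0.004  -0.0024 -1.    ] w 63.2 gf 0.0 F [ 0.6  0.2 -0.1]
before [26.66 -5.34  0.25] rot [0.25 0.1  5.86] after [25.98 -8.04  0.33]
```

View pics/hang2.png

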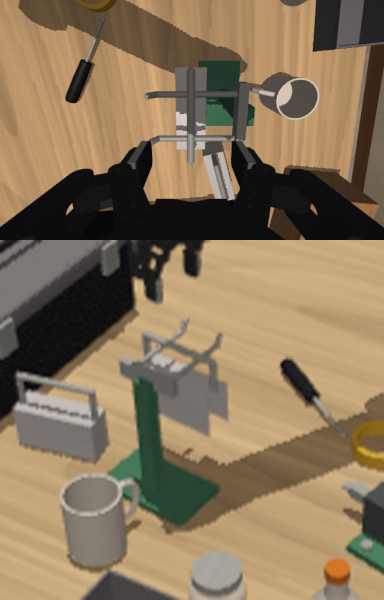

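The guard hangs on both prongs, with its bar across (150–238, 95) and (150–238, 140) in the wrist part and the hood level below. Next is the insert.

>>> apply_moves(
  linear=[
    [3,-0.67,0],
    [3.5,-0.67,0],
    [3.5,-0.67,0],
    [3.5,-0.67,1.5],
    [3.5,-0.67,2.5],
    [3.5,-0.67,2.5],
    [3.5,-0.67,2.5],
    [2.66,-0.67,2.5],
    [0,0,2.5],
    [0,0,2.5],
    [0,0,0.5],
    [0,0,0],
  ],
  rot=[
    [0,0,0],
    [0,0,0],
    [0,0,0],
    [0,0,0],
    [0,0,0],
    [0,0,0],
    [0,0,0],
    [0,0,0],
    [0,0,3],
    [0,0,2.9],
    [0,0,0],
    [0,0,0],
  ],
  jaw=[8.5,8.5,8.5,8.5,8.5,8.5,8.5,8.5,8.5,8.5,8.5,8.5],
)

```text
t: 10.25
position: [529.0, -6.2, 296.4]
tool_rot: [-0.002, 0.774, 0.633, -0.002]
ft_force: [0.1, 0.1, -0.1]
gripper_width: 85.1
grasp_force: 0.0
```

```bash
python3 - <<'E'
from h import *
import pickle
go((530.3,-2,208),-11.8)
c=cam('wrist','w4.png');pickle.dump(c,open('w4.pkl','wb'))
for p in [(535.7,22.5,53),(535.7-.207*40,22.5-.978*40,53),(535.7-.207*56,22.5-.978*56,46)]: print(np.round(proj(c,p)))
hsv=cv2.cvtColor(c['color'],cv2.COLOR_BGR2HSV)
for v in range(40,330,10):
    row=hsv[v,230:430]; g=row[:,1]<70
    idx=np.flatnonzero(g)
    runs=np.split(idx,np.flatnonzero(np.diff(idx)>1)+1) if len(idx) else []
    print(v,[(int(r[0])+230,int(r[-1])+230,int(row[r,2].mean())) for r in runs if len(r)>4])
E
```

```text
t 10.25 pos [529.   -6.2 296.4] yawy -11.46 z [-5.4e-03  8.0e-04 -1.0e+00] w 85.1 gf 0.0 F [ 0.1  0.1 -0.1]
before [0.44 0.09 8.84] rot [-0.31  0.02  0.34] after [0.44 0.04 8.84]
[321. 163.]
[320. 218.]
[320. 235.]
40 [(256, 264, 73), (276, 382, 76), (387, 405, 153)]
50 [(276, 382, 77)]
60 [(275, 381, 78)]
70 [(276, 380, 66)]
80 [(276, 379, 62)]
90 [(276, 379, 39)]
100 [(276, 378, 39)]
110 [(257, 264, 80), (276, 377, 39)]
120 [(249, 271, 87), (276, 377, 39), (379, 400, 86)]
130 [(256, 265, 83), (276, 376, 39), (380, 398, 87)]
140 [(276, 375, 39)]
150 [(277, 374, 39)]
160 [(277, 373, 39)]
170 [(311, 337, 90)]
180 [(311, 336, 90)]
190 [(311, 336, 90)]
200 [(311, 335, 90)]
210 [(311, 335, 91)]
220 [(313, 332, 90)]
230 [(313, 331, 165)]
240 []
250 [(415, 429, 18)]
260 [(419, 429, 13)]
270 [(413, 429, 12)]
280 [(413, 429, 12)]
290 [(417, 429, 12)]
300 [(422, 429, 12)]
310 []
320 []
```

The rows put the insert's centre at u≈323.5 from v=165 to 217, about 3 px (2 mm) off the prediction, which is enough to grasp it.

>>> apply_moves(
  linear=[
    [0.47,0.21,1.0],
    [0,0,2],
    [0,0,2],
    [0,0,2],
    [0,0,1.2],
    [0,0,0.6],
    [0,0,0],
    [0,0,0],
  ],
  rot=[
    [-0.3,0,0.4],
    [0,0,0],
    [0,0,0],
    [0,0,0],
    [0,0,0],
    [0,0,0],
    [0,0,0],
    [0,0,0],
  ],
  jaw=[8.5,8.5,8.5,8.5,8.5,8.5,7,5],
)

```text
t: 10.97
position: [534.8, -2.8, 211.8]
tool_rot: [0.003, 0.777, 0.63, 0.002]
ft_force: [0.1, -0.4, 0.6]
gripper_width: 63.5
grasp_force: 0.0
```

>>> apply_moves(
  linear=[
    [0,0,0],
    [0,0,0],
    [0,0,0],
    [0,0,0],
    [0,0,0],
    [0,0,0],
  ],
  rot=[
    [0,0,0],
    [0,0,0],
    [0,0,0],
    [0,0,0],
    [0,0,0],
    [0,0,0],
  ],
  jaw=[3,2.4,1.8,1.2,1.0,1.0],
)

```text
t: 11.47
position: [533.6, -2.4, 211.3]
tool_rot: [0.002, 0.777, 0.63, 0.002]
ft_force: [-3.8, -0.1, 5.6]
gripper_width: 16.2
grasp_force: 60.8
```

```bash
python3 - <<'E'
from h import *
st();print(robot.get_obs()['moment'].round(2))
E
```

```text
t 11.47 pos [533.6  -2.4 211.3] yawy -11.93 z [ 0.0049 -0.001  -1.    ] w 16.2 gf 60.8 F [-3.8 -0.1  5.6]
[0.12 0.57 0.07]
```

>>> apply_moves(
  linear=[
    [-0.3,0,0],
    [-0.6,0,0],
    [-1,0,0],
    [-1,0,0],
    [-1,0,0],
    [-1,0,0],
  ],
  rot=[
    [0,0,0],
    [0,0,0],
    [0,0,0],
    [0,0,0],
    [0,0,0],
    [0,0,0],
  ],
  jaw=[1,1,1,1,1,1],
)

```text
t: 11.97
position: [523.7, -51.3, 210.6]
tool_rot: [0.002, 0.777, 0.63, 0.002]
ft_force: [0.5, 2.2, 1.0]
gripper_width: 16.3
grasp_force: 60.0
```

>>> apply_moves(
  linear=[
    [-1,0,0],
    [-1,0,0],
    [-1,0,0],
    [-1,0,0],
    [-1,0,0],
    [-0.5,0,0],
    [0,0,0],
  ],
  rot=[
    [0,0,0],
    [0,0,0],
    [0,0,0],
    [0,0,0],
    [0,0,0],
    [0,0,0],
    [0,0,0],
  ],
  jaw=[1,1,1,1,1,1,1],
)

```text
t: 12.55
position: [512.1, -105.5, 210.4]
tool_rot: [0.002, 0.777, 0.629, 0.001]
ft_force: [0.5, -0.7, -3.3]
gripper_width: 16.4
grasp_force: 59.5
```

```bash
python3 - <<'E'
from h import *
o,r=st();print(o['joints'].round(2))
E
```

```text
t 12.55 pos [ 512.1 -105.5  210.4] yawy -12.04 z [ 0.0049 -0.0015 -1.    ] w 16.4 gf 59.5 F [ 0.5 -0.7 -3.3]
[-0.32  0.42 -0.4   0.75  0.    1.46]
```

>>> apply_moves(
  linear=[
    [0,0,-1],
    [0,0,-2.5],
    [0,0,-3],
    [0,0,-2.5],
    [0,0,-1.5],
    [1.5,-0.2,0],
    [3,-0.4,0],
    [3.2,-0.4,0],
    [3.2,-0.4,0],
    [3.2,-0.4,0],
    [3.2,-0.4,0],
    [3.2,-0.4,0],
  ],
  rot=[
    [0,0,0],
    [0,0,0],
    [0,0,0],
    [0,0,0],
    [0,0,0],
    [0,0,0],
    [0,0,0],
    [0,0,0],
    [0,0,0],
    [0,0,0],
    [0,0,0],
    [0,0,0],
  ],
  jaw=[1,1,1,1,1,1,1,1,1,1,1,1],
)

```text
t: 13.55
position: [528.4, 104.1, 316.2]
tool_rot: [0.002, 0.777, 0.63, 0.002]
ft_force: [0.9, 0.1, -3.4]
gripper_width: 16.5
grasp_force: 59.5
```

>>> apply_moves(
  linear=[
    [3.2,-0.4,0],
    [3.2,-0.4,0],
    [3.2,-0.4,0],
    [3.2,-0.4,0],
    [3.2,-0.4,0],
    [3.2,-0.4,0],
    [2.4,-0.4,0],
    [1,-0.1,0],
    [0,0,0],
    [0,0,0],
  ],
  rot=[
    [0,0,0],
    [0,0,0],
    [0,0,0],
    [0,0,0],
    [0,0,-4],
    [0,0,-7],
    [0,0,-7],
    [0,0,-7],
    [0,0,-7],
    [0,0,-7],
  ],
  jaw=[1,1,1,1,1,1,1,1,1,1],
)

```text
t: 14.38
position: [536.2, 330.5, 315.7]
tool_rot: [0.002, 0.518, 0.855, 0.001]
ft_force: [-0.5, -1.0, -4.9]
gripper_width: 16.4
grasp_force: 59.5
```

>>> apply_moves(
  linear=[
    [0,0,0],
    [0,0,0],
    [0,0,0],
    [0,0,0],
    [0,0,0],
    [0,0,0],
    [0,0,0],
    [0,0,0],
    [0,0,0],
    [0,0,0],
    [0,0,0],
    [0,0,0],
  ],
  rot=[
    [0,0,-7],
    [0,0,-7],
    [0,0,-7],
    [0,0,-7],
    [0,0,-7],
    [0,0,-7],
    [0,0,-7],
    [0,0,-7],
    [0,0,-7],
    [0,0,-7],
    [0,0,-7],
    [0,0,-7],
  ],
  jaw=[1,1,1,1,1,1,1,1,1,1,1,1],
)

```text
t: 15.38
position: [536.6, 329.4, 315.9]
tool_rot: [0.002, -0.186, 0.982, -0.001]
ft_force: [-0.4, -1.0, -3.8]
gripper_width: 16.4
grasp_force: 59.5
```

```bash
python3 - <<'E'
from h import *
go((548,328,316),168)
print(robot.get_obs()['joints'].round(2))
E
```

```text
t 15.38 pos [536.6 329.4 315.9] yawy 111.47 z [ 5.e-03 -4.e-04 -1.e+00] w 16.4 gf 59.5 F [-0.4 -1.  -3.8]
before [-1.01 -0.54 -0.01] rot [ -0.24   0.17 -56.53] after [-0.1  -1.15 -0.01]
[ 0.45  0.52  0.07  1.12 -0.    0.08]
```

>>> apply_moves(
  linear=[
    [0,0,0],
    [0,0,0],
    [0,0,0],
    [0,0,0],
    [0,0,0],
    [0,0,0],
    [0,0,0],
    [0,0,0],
    [0,-1.1,0],
    [0,0,0],
  ],
  rot=[
    [0,0,-7],
    [0,0,-7],
    [0,0,-7],
    [0,0,-7],
    [0,0,-7],
    [0,0,-7],
    [0,0,-7],
    [0,0,-7],
    [0,0,-0.5],
    [0,0,0],
  ],
  jaw=[1,1,1,1,1,1,1,1,1,1],
)

```text
t: 16.22
position: [548.5, 326.6, 316.0]
tool_rot: [0.002, -0.626, 0.779, -0.002]
ft_force: [0.3, 0.8, -2.3]
gripper_width: 16.6
grasp_force: 59.6
```

```bash
python3 - <<'E'
from h import *
go((548,328,185),168)
E
```

```text
t 16.22 pos [548.5 326.6 316. ] yawy 167.58 z [ 6.6e-03 -4.0e-04 -1.0e+00] w 16.6 gf 59.6 F [ 0.3  0.8 -2.3]
before [-0.11  0.16 13.1 ] rot [-0.37  0.06 -0.42] after [-0.13  0.08 13.1 ]
```

>>> apply_moves(
  linear=[
    [0,0,1],
    [0,0,2],
    [0,0,2.5],
    [0,0,2.5],
    [0,0,2],
    [0,0,1.5],
    [0,0,0.8],
    [0,0,0.4],
    [0,0,0],
  ],
  rot=[
    [-0.35,0,-0.4],
    [0,0,0],
    [0,0,0],
    [0,0,0],
    [0,0,0],
    [0,0,0],
    [0,0,0],
    [0,0,0],
    [0,0,0],
  ],
  jaw=[1,1,1,1,1,1,1,1,1],
)

```text
t: 16.97
position: [547.1, 326.3, 187.4]
tool_rot: [-0.001, -0.629, 0.777, 0.001]
ft_force: [-0.0, 0.1, -2.7]
gripper_width: 16.1
grasp_force: 59.5
```

```bash
python3 - <<'E'
from h import *
go((548,328,181),168)
E
```

```text
t 16.97 pos [547.1 326.3 187.4] yawy 167.98 z [-2.6e-03 -2.0e-04 -1.0e+00] w 16.1 gf 59.5 F [-0.   0.1 -2.7]
before [-0.18 -0.05  0.64] rot [ 0.14 -0.04 -0.02] after [-0.18 -0.05  0.64]
```

>>> apply_moves(
  linear=[
    [0,0,0.2],
    [0,0,0.2],
    [0,0,0.1],
    [0,0,0],
  ],
  rot=[
    [0,0,0],
    [0,0,0],
    [0,0,0],
    [0,0,0],
  ],
  jaw=[1,1,1,1],
)

```text
t: 17.3
position: [548.1, 326.4, 183.8]
tool_rot: [0.0, -0.629, 0.777, 0.0]
ft_force: [-0.5, -0.8, -3.7]
gripper_width: 16.4
grasp_force: 59.5
```

>>> apply_moves(
  linear=[
    [0,0,0.1],
    [0,0,0.05],
    [0,0,0],
  ],
  rot=[
    [0,0,0],
    [0,0,0],
    [0,0,0],
  ],
  jaw=[1,1,1],
)

```text
t: 17.55
position: [547.8, 326.3, 181.8]
tool_rot: [-0.0, -0.629, 0.777, 0.0]
ft_force: [0.3, 0.0, -3.3]
gripper_width: 15.8
grasp_force: 59.5
```

>>> apply_moves(
  linear=[
    [0,0,0.1],
    [0,0,0.05],
    [0,0,0],
  ],
  rot=[
    [0,0,0],
    [0,0,0],
    [0,0,0],
  ],
  jaw=[1,1,1],
)

```text
t: 17.8
position: [547.8, 326.3, 181.4]
tool_rot: [0.0, -0.629, 0.777, 0.0]
ft_force: [-2.2, -0.8, 3.5]
gripper_width: 16.3
grasp_force: 60.6
```

>>> apply_moves(
  linear=[
    [0,0,0],
    [0,0,0],
    [0,0,0],
    [0,0,0],
    [0,0,0],
    [0,0,-1.5],
    [0,0,-2.5],
    [0,0,-2.5],
    [1,0,-1.5],
    [0,0,0],
    [0,0,0],
    [0,0,0],
  ],
  rot=[
    [0,0,0],
    [0,0,0],
    [0,0,0],
    [0,0,0],
    [0,0,0],
    [0,0,0],
    [0,0,0],
    [0,0,0],
    [0,0,0],
    [0,0,0],
    [0,0,0],
    [0,0,0],
  ],
  jaw=[2.5,3,4,5,6,7,8.5,8.5,8.5,8.5,8.5,8.5],
)

```text
t: 18.8
position: [545.4, 315.9, 259.2]
tool_rot: [-0.001, -0.629, 0.778, 0.001]
ft_force: [0.5, -0.4, -0.8]
gripper_width: 84.9
grasp_force: 0.0
```

```bash
python3 - <<'E'
from h import *
import pickle
o,r=st()
c=cam('wrist','w5.png');pickle.dump(c,open('w5.pkl','wb'))
X=r.apply([1,0,0]);G=np.array([547.8,326.3,22])
for d in (-19,85,101): print(np.round(proj(c,G+X*d)))
g=c['color'].max(2)
for v in range(20,300,12):
    idx=np.flatnonzero(g[v,250:400]>60); runs=np.split(idx,np.flatnonzero(np.diff(idx)>1)+1) if len(idx) else []
    print(v,[(int(q[0])+250,int(q[-1])+250,int(g[v,250+q].mean())) for q in runs if len(q)>3])
E
```

```text
t 18.8 pos [545.4 315.9 259.2] yawy 167.93 z [-2.3e-03 -3.0e-04 -1.0e+00] w 84.9 gf 0.0 F [ 0.5 -0.4 -0.8]
[319. 248.]
[319.  97.]
[319.  70.]
20 [(250, 399, 244)]
32 [(250, 341, 230)]
44 [(250, 271, 204)]
56 []
68 [(310, 320, 178)]
80 [(305, 325, 187)]
92 [(300, 330, 237)]
104 [(301, 330, 241)]
116 [(301, 330, 238)]
128 [(302, 330, 229)]
140 [(302, 330, 144)]
152 [(303, 330, 125)]
164 [(303, 330, 125)]
176 [(303, 330, 123)]
188 [(304, 331, 123)]
200 [(304, 330, 125)]
212 [(305, 331, 124)]
224 [(305, 331, 124)]
236 [(305, 331, 122)]
248 [(309, 328, 121)]
260 []
272 [(386, 399, 201)]
284 [(304, 399, 229)]
296 [(250, 399, 216)]
```

```bash
python3 - <<'E'
from h import *
import pickle
c=pickle.load(open('w5.pkl','rb'));g=c['color'].max(2)
for v in list(range(60,100,3))+list(range(236,262,2)):
    i=np.flatnonzero(g[v,280:350]>60)+280; print(v,(i[0],i[-1]) if len(i) else None,end=' ')
o,r=st();X=r.apply([1,0,0]);Y=r.apply([0,1,0])
for u,v,z in [(315.5,91,22),(318,242,22),(315,65,13),(318,257,15)]:
    d=atz(c,u,v,z)-o['position'];print('\n',(d@X).round(1),(d@Y).round(1))
E
```

```text
60 None 63 (np.int64(312), np.int64(318)) 66 (np.int64(311), np.int64(319)) 69 (np.int64(310), np.int64(320)) 72 (np.int64(308), np.int64(322)) 75 (np.int64(307), np.int64(323)) 78 (np.int64(306), np.int64(324)) 81 (np.int64(305), np.int64(326)) 84 (np.int64(304), np.int64(327)) 87 (np.int64(300), np.int64(330)) 90 (np.int64(300), np.int64(330)) 93 (np.int64(300), np.int64(330)) 96 (np.int64(301), np.int64(330)) 99 (np.int64(301), np.int64(330)) 236 (np.int64(305), np.int64(331)) 238 (np.int64(306), np.int64(331)) 240 (np.int64(306), np.int64(331)) 242 (np.int64(308), np.int64(329)) 244 (np.int64(308), np.int64(329)) 246 (np.int64(309), np.int64(328)) 248 (np.int64(309), np.int64(328)) 250 (np.int64(309), np.int64(328)) 252 (np.int64(309), np.int64(328)) 254 (np.int64(309), np.int64(328)) 256 (np.int64(309), np.int64(328)) 258 None 260 None t 18.85 pos [545.2 316.  258.7] yawy 167.94 z [-3.2e-03 -7.0e-04 -1.0e+00] w 84.7 gf 0.0 F [ 0.2 -0.8 -0.4]

 77.5 -3.4

 -25.0 -2.0

 93.9 -3.8

 -40.2 -2.0
```

```bash
python3 - <<'E'
import cv2
g=cv2.imread('pics/w5.png').max(2)
for v in (92,104,116,132,150,180,220,250): print(v,*g[v,292:340:1])
E
```

```text
92 53 52 52 51 51 50 49 42 68 211 248 248 248 248 248 249 249 249 249 249 249 249 249 249 249 249 249 249 249 249 249 250 249 250 250 250 250 230 128 51 51 52 52 53 53 52 52 51
104 52 52 52 51 51 51 48 52 52 162 235 247 247 247 247 247 247 247 247 247 248 248 248 248 248 248 248 248 248 248 248 248 248 249 248 248 248 239 168 52 51 53 54 52 52 52 52 52
116 52 51 51 53 52 52 51 52 52 114 220 246 246 246 246 246 246 246 246 247 247 247 247 247 247 247 247 247 247 247 247 248 248 248 248 247 248 238 167 52 52 52 52 51 42 30 29 30
132 51 51 51 52 53 53 53 52 50 51 198 244 245 244 245 245 245 245 245 245 245 245 245 245 246 246 246 246 246 216 128 128 128 128 128 128 128 128 95 31 30 31 30 29 30 29 31 30
150 42 31 30 31 31 31 29 31 30 31 42 99 128 128 127 128 128 128 128 128 128 127 128 128 128 128 128 128 128 128 127 128 128 128 128 128 127 128 94 28 30 30 30 30 31 32 30 31
180 31 30 31 29 31 31 30 31 31 31 31 61 107 127 128 128 128 128 128 128 128 128 128 127 128 128 128 128 128 128 128 127 127 128 128 128 128 127 100 45 30 29 30 30 30 31 31 32
220 30 29 28 30 29 30 31 31 30 30 31 29 30 95 127 127 128 128 129 128 128 127 128 128 127 128 128 128 128 128 128 128 128 128 128 128 128 128 117 77 30 30 31 32 31 32 31 31
250 30 29 31 30 30 30 30 30 29 28 29 28 29 30 30 30 31 94 129 128 128 129 129 129 129 129 129 128 129 128 128 129 129 128 129 129 97 29 30 32 32 30 30 30 31 30 30 30
```

The insert lies level on the mat. Its square runs from v=86 to 241, and the cone's side is toward the top at v≈63. I'll grasp 15 mm behind the cone's shoulder.

>>> apply_moves(
  linear=[
    [2,-0.1,0],
    [2.6,-0.15,0],
    [2,0,0.5],
    [0,0,2],
    [0,0,2],
    [0,0,2],
    [0,0,0.9],
    [0,0,0.5],
    [0,0,0],
    [0,0,0],
  ],
  rot=[
    [0,0,-0.8],
    [0,0,0],
    [0,0,0],
    [0,0,0],
    [0,0,0],
    [0,0,0],
    [0,0,0],
    [0,0,0],
    [0,0,0],
    [0,0,0],
  ],
  jaw=[8.5,8.5,8.5,8.5,8.5,8.5,8.5,8.5,7,5],
)

```text
t: 19.68
position: [535.1, 251.5, 181.3]
tool_rot: [-0.0, -0.635, 0.773, 0.0]
ft_force: [-0.2, -0.0, -0.0]
gripper_width: 63.7
grasp_force: 0.0
```

>>> apply_moves(
  linear=[
    [0,0,0],
    [0,0,0],
    [0,0,0],
    [0,0,0],
    [0,0,0],
    [0,0,0],
  ],
  rot=[
    [0,0,0],
    [0,0,0],
    [0,0,0],
    [0,0,0],
    [0,0,0],
    [0,0,0],
  ],
  jaw=[3,2.4,1.8,1.2,1.0,1.0],
)

```text
t: 20.18
position: [535.3, 251.6, 182.3]
tool_rot: [0.001, -0.635, 0.773, 0.0]
ft_force: [-1.1, 0.1, 5.6]
gripper_width: 16.1
grasp_force: 59.2
```

```bash
python3 - <<'E'
from h import *
st()
E
```

```text
t 20.18 pos [535.3 251.6 182.3] yawy 168.77 z [ 5.0e-04  1.2e-03 -1.0e+00] w 16.1 gf 59.2 F [-1.1  0.1  5.6]
```

>>> apply_moves(
  linear=[
    [0,0,-0.5],
    [0,0,-1.5],
    [0,0,-2.5],
    [0,0,-3],
    [0,0,-3],
    [0,0,-2],
    [0,0,-0.9],
    [1.5,0,0],
    [3,0,0],
    [3.2,0,0],
    [3.2,0,0],
    [3.2,0,0],
  ],
  rot=[
    [0,0,0],
    [0,0,0],
    [0,0,0],
    [0,0,0],
    [0,0,0],
    [0,0,0.7],
    [0,0,0],
    [0,0,0],
    [0,0,0],
    [0,0,0],
    [0,0,0],
    [0,0,0],
  ],
  jaw=[1,1,1,1,1,1,1,1,1,1,1,1],
)

```text
t: 21.18
position: [504.8, 112.1, 313.8]
tool_rot: [-0.001, -0.63, 0.777, 0.001]
ft_force: [-0.1, 0.1, -2.9]
gripper_width: 16.1
grasp_force: 58.6
```

```bash
python3 - <<'E'
from h import *
go((512.9,-105,316),168.1)
E
```

```text
t 21.18 pos [504.8 112.1 313.8] yawy 168.12 z [-3.4e-03 -4.0e-04 -1.0e+00] w 16.1 gf 58.6 F [-0.1  0.1 -2.9]
before [21.08 -5.26 -0.21] rot [ 0.18 -0.06  0.02] after [21.07 -5.27 -0.22]
```

>>> apply_moves(
  linear=[
    [3.2,-0.8,0],
    [3.2,-0.8,0],
    [3.2,-0.8,0],
    [3.2,-0.8,0],
    [3.2,-0.8,0],
    [2.6,-0.7,0],
    [1.7,-0.4,0],
    [0.6,-0.1,0],
    [0,0,0],
    [0,0,0],
  ],
  rot=[
    [0,0,0],
    [0,0,0],
    [0,0,0],
    [0,0,0],
    [0,0,0],
    [0,0,0],
    [0,0,0],
    [0,0,0],
    [0,0,0],
    [0,0,0],
  ],
  jaw=[1,1,1,1,1,1,1,1,1,1],
)

```text
t: 22.02
position: [513.1, -101.5, 314.3]
tool_rot: [-0.001, -0.63, 0.777, 0.001]
ft_force: [0.2, -0.2, -3.2]
gripper_width: 16.5
grasp_force: 58.7
```

```bash
python3 - <<'E'
from h import *
go((512.9,-105,214.3),168.1)
E
```

```text
t 22.02 pos [ 513.1 -101.5  314.3] yawy 168.05 z [-0.0026  0.0016 -1.    ] w 16.5 gf 58.7 F [ 0.2 -0.2 -3.2]
before [ 0.36 -0.08 10.  ] rot [ 0.17  0.06 -0.05] after [ 0.35 -0.05 10.  ]
```

>>> apply_moves(
  linear=[
    [0.35,0,1],
    [0,0,2],
    [0,0,2.5],
    [0,0,2],
    [0,0,1.5],
    [0,0,0.8],
    [0,0,0.2],
    [0,0,0],
    [0,0,0],
  ],
  rot=[
    [0.15,0,0],
    [0,0,0],
    [0,0,0],
    [0,0,0],
    [0,0,0],
    [0,0,0],
    [0,0,0],
    [0,0,0],
    [0,0,0],
  ],
  jaw=[1,1,1,1,1,1,1,1,1],
)

```text
t: 22.77
position: [513.6, -105.0, 216.0]
tool_rot: [0.001, -0.63, 0.777, -0.001]
ft_force: [-1.0, -1.5, -2.8]
gripper_width: 15.9
grasp_force: 58.6
```

```bash
python3 - <<'E'
from h import *
go((512.9,-105,214.3),168.1)
c=cam('wrist','w6.png');g=cv2.cvtColor(c['color'],cv2.COLOR_BGR2HSV)
t=cam('top','t6.png');s=cam('scene','s6.png')
import pickle;pickle.dump([c,t,s],open('c6.pkl','wb'))
cv2.imwrite('pics/pre.png',np.vstack([cv2.resize(c['color'][150:400,170:470],(720,600)) if 0 else cv2.resize(c['color'],(480,300)),cv2.resize(s['color'][190:270,300:428],(480,300),interpolation=cv2.INTER_CUBIC)]))
# block sides
for v in range(230,400,12):
    row=g[v];print(v,row[300:340:6,1],row[300:340:6,2])
E
```

```text
t 22.77 pos [ 513.6 -105.   216. ] yawy 168.11 z [ 3.1e-03 -6.0e-04 -1.0e+00] w 15.9 gf 58.6 F [-1.  -1.5 -2.8]
before [0.01 0.07 0.17] rot [-0.18  0.    0.01] after [0.01 0.07 0.17]
230 [12 16 18 20 18 14 17] [64 63 72 75 70 73 74]
242 [11 16 16 16 16 16 16] [23 80 81 80 80 81 80]
254 [ 0 13 16 16 16 16 13] [12 81 81 80 81 80 80]
266 [ 0 16 16 16 16 13 13] [13 81 80 80 80 79 80]
278 [21 16 16 16 13 13 18] [12 80 81 80 80 80 72]
290 [ 9 16 16 16 16 13 16] [30 80 80 79 80 79 80]
302 [96 19 16 19 19 16 19] [80 81 81 81 81 80 81]
314 [111  19  19  19  19  19  19] [94 81 80 80 81 80 80]
326 [115  16  16  16  16  19  19] [100  81  81  80  80  82  81]
338 [30 48 17 16 18 30 32] [17 16 15 16 14 17 16]
350 [18 28 17 43 51 32 30] [14 18 15 18 15 16 17]
362 [32 30 45 64 34 36 16] [16 17 17 16 15 14 16]
374 [16 17 48 45 51 17 36] [16 15 16 17 15 15 14]
386 [36 32  0 59 16 45 32] [14 16 14 13 16 17 16]
398 [32 15 34 45 32 17 34] [16 17 15 17 16 15 15]
```

>>> apply_moves(
  linear=[
    [0,0.08,0.15],
    [-0.5,0,0],
    [-1,0,0],
    [-1,0,0],
    [-0.8,0,0],
    [-0.6,0,0],
    [0,0,0],
  ],
  rot=[
    [-0.1,0,0],
    [0,0,0],
    [0,0,0],
    [0,0,0],
    [0,0,0],
    [0,0,0],
    [0,0,0],
  ],
  jaw=[1,1,1,1,1,1,1],
)

```text
t: 23.5
position: [520.5, -65.4, 213.6]
tool_rot: [0.0, -0.631, 0.776, 0.0]
ft_force: [0.1, -0.4, -3.0]
gripper_width: 16.2
grasp_force: 58.6
```

>>> apply_moves(
  linear=[
    [-0.4,0,0],
    [-0.4,0,0],
    [-0.4,0,0],
    [-0.4,0,0],
    [0,0,0],
  ],
  rot=[
    [0,0,0],
    [0,0,0],
    [0,0,0],
    [0,0,0],
    [0,0,0],
  ],
  jaw=[1,1,1,1,1],
)

```text
t: 23.92
position: [523.7, -50.8, 213.6]
tool_rot: [0.0, -0.63, 0.777, 0.0]
ft_force: [0.6, 0.0, -3.4]
gripper_width: 16.3
grasp_force: 58.6
```

```bash
python3 - <<'E'
from h import *
go((534.2,-0.4,214),168.1);print(robot.get_obs()['moment'].round(2))
E
```

```text
t 23.92 pos [523.7 -50.8 213.6] yawy 168.09 z [ 1.e-04  5.e-04 -1.e+00] w 16.3 gf 58.6 F [ 0.6  0.  -3.4]
before [-5.15  0.01 -0.03] rot [ 0.    0.03 -0.01] after [-5.15  0.01 -0.04]
[-0.14  0.03 -0.04]
```

>>> apply_moves(
  linear=[
    [-0.5,0,0],
    [-0.5,0,0],
    [-0.5,0,0],
    [-0.5,0,0],
    [-0.5,0,0],
    [-0.5,0,0],
    [0,0,0],
  ],
  rot=[
    [0,0,0],
    [0,0,0],
    [0,0,0],
    [0,0,0],
    [0,0,0],
    [0,0,0],
    [0,0,0],
  ],
  jaw=[1,1,1,1,1,1,1],
)

```text
t: 24.5
position: [530.0, -21.1, 213.7]
tool_rot: [0.0, -0.63, 0.776, 0.0]
ft_force: [0.3, 0.0, -3.0]
gripper_width: 16.4
grasp_force: 58.6
```

>>> apply_moves(
  linear=[
    [-0.5,0,0],
    [-0.5,0,0],
    [-0.4,0,0],
    [-0.2,0,0],
    [0,0,0],
  ],
  rot=[
    [0,0,0],
    [0,0,0],
    [0,0,0],
    [0,0,0],
    [0,0,0],
  ],
  jaw=[1,1,1,1,1],
)

```text
t: 24.92
position: [533.2, -5.9, 213.7]
tool_rot: [0.0, -0.63, 0.777, 0.0]
ft_force: [-0.7, 0.4, -2.8]
gripper_width: 16.2
grasp_force: 58.6
```

>>> apply_moves(
  linear=[
    [-0.2,0,0],
    [-0.2,0,0],
    [-0.1,0,0],
    [0,0,0],
  ],
  rot=[
    [0,0,0],
    [0,0,0],
    [0,0,0],
    [0,0,0],
  ],
  jaw=[1,1,1,1],
)

```text
t: 25.25
position: [534.1, -1.7, 213.7]
tool_rot: [-0.0, -0.63, 0.777, -0.0]
ft_force: [-0.4, -1.3, -2.6]
gripper_width: 16.5
grasp_force: 58.7
```

Still free. I'll push on in 1 mm steps until the force rises.

>>> apply_moves(
  linear=[
    [-0.1,0,0],
    [-0.1,0,0],
    [0,0,0],
  ],
  rot=[
    [0,0,0],
    [0,0,0],
    [0,0,0],
  ],
  jaw=[1,1,1],
)

```text
t: 25.5
position: [534.3, -0.9, 213.7]
tool_rot: [-0.002, -0.629, 0.777, -0.002]
ft_force: [-1.9, -7.6, -2.0]
gripper_width: 16.6
grasp_force: 58.8
```

>>> apply_moves(
  linear=[
    [-0.1,0,0],
    [-0.1,0,0],
    [0,0,0],
  ],
  rot=[
    [0,0,0],
    [0,0,0],
    [0,0,0],
  ],
  jaw=[1,1,1],
)

```text
t: 25.75
position: [534.4, -0.1, 213.7]
tool_rot: [-0.004, -0.629, 0.778, -0.003]
ft_force: [-4.1, -13.5, -1.2]
gripper_width: 16.5
grasp_force: 59.0
```

The insert bottoms out at about the expected depth (TCP y ≈ −0.4). Now I'll set it down and let go.

>>> apply_moves(
  linear=[
    [0,0,0.1],
    [0,0,0],
    [0,0,0],
    [0,0,0],
    [0,0,0],
    [0,0,0],
    [0,0,0],
    [0,0,0],
  ],
  rot=[
    [0,0,0],
    [0,0,0],
    [0,0,0],
    [0,0,0],
    [0,0,0],
    [0,0,0],
    [0,0,0],
    [0,0,0],
  ],
  jaw=[1,1,2,2.5,3.5,4.5,5.5,6],
)

```text
t: 26.42
position: [535.1, 2.7, 212.8]
tool_rot: [0.0, -0.63, 0.777, 0.0]
ft_force: [0.2, -0.5, -0.3]
gripper_width: 59.9
grasp_force: 0.0
```

>>> apply_moves(
  linear=[
    [0,0,-1],
    [0,0,-2],
    [0,0,-2.5],
    [0,0,-2.5],
    [0,0,-1],
    [0,0,0],
    [0,0,0],
    [0,0,0],
  ],
  rot=[
    [0,0,0],
    [0,0,0],
    [0,0,0],
    [0,0,0],
    [0,0,0],
    [0,0,0],
    [0,0,0],
    [0,0,0],
  ],
  jaw=[6.5,7.5,8.5,8.5,8.5,8.5,8.5,8.5],
)

```text
t: 27.08
position: [534.4, 2.5, 301.4]
tool_rot: [-0.001, -0.63, 0.777, 0.001]
ft_force: [-0.2, -0.1, -0.6]
gripper_width: 85.2
grasp_force: 0.0
```

```bash
python3 - <<'E'
from h import *
o,r=st()
c=cam('wrist');s=cam('scene');t=cam('top')
X=r.apply([1,0,0])
cv2.imwrite('pics/fin.png',np.vstack([cv2.resize(c['color'],(560,350)),cv2.resize(s['color'][150:250,200:424],(560,250),interpolation=cv2.INTER_CUBIC)]))
hsv=cv2.cvtColor(c['color'],cv2.COLOR_BGR2HSV)
for v in range(60,340,6):
    i=np.flatnonzero(hsv[v,260:380,1]<70)+260;print(v,i[0] if len(i) else None,i[-1] if len(i) else None,len(i),end=' | ')
m=np.array([538.9,23,53])
for d in (0,40): print(np.round(proj(c,m-np.array([.205,.979,0])*d)))
print(np.round(proj(c,[538.9-.205*56,23-.979*56,43.5])))
E
```

```text
t 27.08 pos [534.4   2.5 301.4] yawy 168.06 z [-2.e-03  4.e-04 -1.e+00] w 85.2 gf 0.0 F [-0.2 -0.1 -0.6]
60 None None 0 | 66 None None 0 | 72 None None 0 | 78 None None 0 | 84 None None 0 | 90 None None 0 | 96 None None 0 | 102 None None 0 | 108 None None 0 | 114 None None 0 | 120 None None 0 | 126 None None 0 | 132 None None 0 | 138 None None 0 | 144 None None 0 | 150 None None 0 | 156 315 320 6 | 162 312 322 11 | 168 309 325 17 | 174 306 329 24 | 180 305 330 26 | 186 306 330 25 | 192 305 330 26 | 198 306 330 25 | 204 306 330 25 | 210 267 352 69 | 216 285 355 71 | 222 283 357 75 | 228 281 359 79 | 234 260 379 104 | 240 260 379 113 | 246 260 379 112 | 252 277 376 89 | 258 277 363 87 | 264 277 363 87 | 270 277 362 86 | 276 277 362 86 | 282 277 361 85 | 288 278 361 84 | 294 278 361 84 | 300 260 378 111 | 306 260 379 114 | 312 260 379 110 | 318 278 359 82 | 324 278 359 82 | 330 278 358 81 | 336 260 378 119 | [319. 231.]
[319. 178.]
[319. 154.]
```

View pics/fin.png

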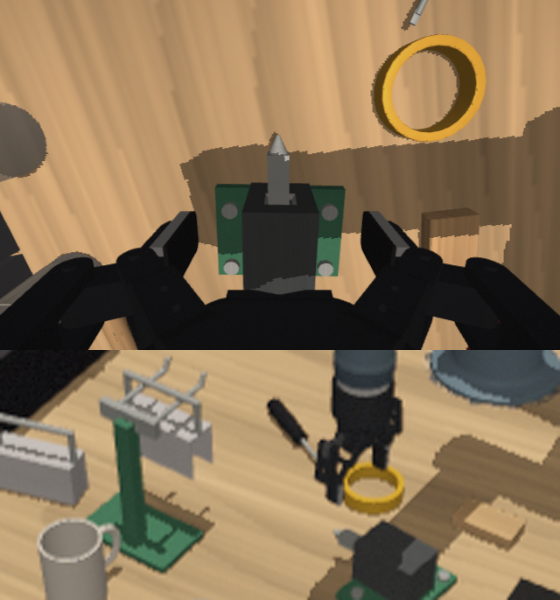

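The last view shows the cone facing out at (278,137), standing out the expected 56 mm (tip at v≈154 in the full picture, as predicted), and the guard on both prongs. The gripper is clear, so I'm handing in.

```bash
python3 -c "
from plant import robot
print(robot.finish_job())"
```

```text
the job is handed in; nothing more can be done
None
```

The job is handed in after about 27 s of the 72 s: the guard hangs by its handle on both prongs, and the insert was laid on the mat, taken again the other way round and pushed home cone out. The final camera check put its depth within about 1 mm of fully home.

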